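# Re-rack four culture vessels in reverse order

## Robot

A 6-joint arm with a two-finger parallel gripper is mounted at the origin on the work surface. World frame = base frame: x ahead of the robot, y to its left, z up, the work surface at z = 0. Lengths are in m, angles in rad, forces in N, time in s.
With the tool pointing down it reaches from about 0.375 to 0.975 m from the base axis. Payload 3.8 kg.
Tool frame: the origin (TCP) lies midway between the tips of the shut fingers; the grasp point (between the pads) lies 19 mm behind it; y points along the fingers, z is the direction in which the jaws open and shut, and the axes are right-handed (so a half turn about y gives the same grasp; the last joint's range is limited). The gripper opens to 85 mm and grips with 20 to 120 N. Pads are 22 mm wide; open, the fingers measure 114 mm over their backs; the gripper's body (76 mm by 85 mm) begins 54 mm behind the grasp point. The pads swing forward as they close: fully open they stand 13 mm farther back than shut.
Start: joints at [-1.262, 0.264, 1.604, -0, 1.274, -0.037], TCP at [0.229, -0.635, 0.231] pointing down, gripper open.
Joint ranges: [-2.63, 2.63], [-0.94, 2.18], [0.31, 2.57], [-1.31, 4.45], [0, 2.66], [-2.55, 2.55]. Speed limits (rad/s): [2.57, 2.57, 3.14, 3.14, 3.14, 3.14].

## Interface

Orientations are given as a 3x3 rotation matrix whose columns are the frame's x, y, z axes.
In Python, from plant import r gives the robot as it stands. The module is installed in compiled form; this text tells all that it offers. Calls block until the motion is done:
- r.move_to(position, orientation): joint-space move of the TCP to a pose.
- r.move_l(position, frame=None, v=0.15): straight line of the TCP; frame=None keeps the orientation; v is the mean speed in m/s.
- r.set_joints(angles): joint-space move.
- r.open_gripper() and r.clamp(squeeze=None): open the fingers fully, or close them until they stop; squeeze is the grip in N (None keeps the last).
- r.wait(seconds).
- r.ik(position, orientation): joint angles nearest the present ones, or None.
- r.read_camera(name): name is "side" or "top" or "wrist"; returns (picture, depth): 480x640x3 uint8, blue, green, red; 480x640 float32, m along the optical axis (not along the pixel's ray), 0 where there is no reading.
- r.camera_params(name): a dict with "camera_matrix" (3x3 intrinsics, pixels), "cam_to_world" (4x4, takes a point from camera to world coordinates); the wrist camera has in their place "T_tool_cam" (4x4, takes a point from camera to tool coordinates, whose origin is the TCP and whose axes are the tool frame's). Camera axes: x right, y up, looking along -z (the intrinsics and any distortion apply to the point x, -y, -z); pixel columns grow to the right and rows downward; lengths in m; the calibration is good to about 2 mm. A picture is of the moment at which its call begins: read the wrist's pose just before it. camera_params takes no time and is no camera call.
A pose or a line that the arm cannot do raises r.Unreachable and nothing moves.
- r.finish_job(): hands the job in, once; it reports no verdict.
Trained networks look in the newest picture that a camera, given by its name, has taken for a name from the list of things; names that differ only in an ending like _2 or _b are one class to them, and where a whole thing is asked for, a point or a joint stands for the part that bears it (a point fixed in the world has none). Each returns a list of dicts, best first, with "confidence" (0 to 1); they miss things now and then, are a little off and sometimes report something else, mostly with a low value. They report only what shows in the picture. A call takes as long as a camera call. They do not tell look-alikes from the thing itself.
- r.outline_of(camera, target): "mask" (480x640 bool, what is visible of it) and "bbox" ([left, top, right, bottom] in pixels, round what is visible of it).
Readings, each from a call of its own:
- r.read_time_s(): time.
- r.read_q(): joint angles.
- r.read_qd(): joint speeds.
- r.read_effort(): joint torques, N m.
- r.read_position(): TCP position.
- r.read_eef_rot(): TCP orientation.
- r.read_wrist_force(): force on the tool from outside, world axes, zero at the start.
- r.read_moment(): the same for the moment, N m.
- r.read_grip_width(): opening from 0.0 (shut) to 1.0 (fully open).
Only numpy, scipy, OpenCV 4.12 (cv2) and the standard library are available. Lean on these libraries where they do the work, as an engineer would, in place of code of your own. Each camera call takes 0.05 s, during which the arm holds its last target. There are 200 camera calls.

## Task

Move the four stoppered culture vessels from the old plastic rack into the empty aluminium rack, one to a cell, in reverse order counted from the tongues: the vessel that stood next to the old rack's tongue goes into the cell farthest from the new rack's tongue, the second from the old tongue goes second-farthest, and so on. Keep the glass upright, set each vessel down on the cell's floor rather than dropping it, and leave all four standing free.

Things in the scene. Friction and masses are not known exactly. Their poses are not given: they have to be found in the camera images.
- old_rack: Old rack, fixed: pale grey plastic strip 254 x 66 mm, 6 mm thick, a 35 mm finger tongue (upturned end 22 mm high) at one end; carries four dark grey rests in a row, a vessel in each, standing 10 mm above the bench. Origin: centre of underside, z = 0. x runs along the row, +x to the tongue. Places at x = -93, -31, 31, 93 mm (93: next to the tongue), y = 0.
- new_rack: New rack, fixed, empty: matt grey aluminium tray 254 x 66 mm, 18 mm high, with a row of four open cells 56 mm along x 54 mm across; walls and floor 6 mm thick (vessels stand 6 mm above the bench). A 35 mm finger tongue (upturned end 22 mm high) at one end. Origin: centre of underside, z = 0. x runs along the row, +x to the tongue. Places at x = -93, -31, 31, 93 mm (93: next to the tongue), y = 0.
- tall_vial: Tall straight round glass vial with a tan cork stopper, upright: 30 mm diameter, 97 mm of glass, 115 mm in all (cork 27 mm wide). About 70 g. Origin: centre of its underside, z up. Grip the glass across its diameter, about 80 mm above the origin.
- short_vial: Short straight round glass vial with a tan cork stopper, upright: 30 mm diameter, 72 mm of glass, 88 mm in all (cork 27 mm wide). About 55 g. Origin: centre of its underside, z up. Grip the glass across its diameter, about 58 mm above the origin.
- square_bottle: Square glass bottle, upright: body 36 x 36 mm and 48 mm high, then a round neck and cork of 24 mm diameter up to 100 mm in all. About 90 g. Origin: centre of its underside, z up, sides along x and y (parallel to the old rack's at the start). Grip the neck, about 76 mm above the origin.
- flask: Conical glass flask, upright: round foot 38 mm in diameter, tapering to a round neck of 24 mm diameter from 52 mm up; neck and cork reach 105 mm. About 80 g. Origin: centre of its underside, z up. Grip the neck, about 80 mm above the origin.
- rest_tall: Fixed square dark grey plastic cup on the old rack, open on top, 56 x 56 mm, 12 mm high, walls and floor 4 mm thick; all four rests look alike. At the start the tall vial stands in it, centred on its floor. Origin: centre of its underside, 6 mm above the bench; axes as the old rack's.
- rest_short: Fixed square dark grey plastic cup on the old rack, open on top, 56 x 56 mm, 12 mm high, walls and floor 4 mm thick; all four rests look alike. At the start the short vial stands in it, centred on its floor. Origin: centre of its underside, 6 mm above the bench; axes as the old rack's.
- rest_square: Fixed square dark grey plastic cup on the old rack, open on top, 56 x 56 mm, 12 mm high, walls and floor 4 mm thick; all four rests look alike. At the start the square bottle stands in it, centred on its floor. Origin: centre of its underside, 6 mm above the bench; axes as the old rack's.
- rest_flask: Fixed square dark grey plastic cup on the old rack, open on top, 56 x 56 mm, 12 mm high, walls and floor 4 mm thick; all four rests look alike. At the start the flask stands in it, centred on its floor. Origin: centre of its underside, 6 mm above the bench; axes as the old rack's.
Not all that is in view belongs to the job. Leave any blue look-alike of the tall_vial alone. Leave any blue look-alike of the flask alone.

How it is judged:
By the outcome, as a careful person would: the job done as asked, in the order asked, and still so for the second after the job is handed in, with the robot touching nothing.
It also fails if it takes over 120 s, if anything falls off the work surface, if the arm or the gripper's body presses on something with over 40 N, if the wrist force passes 120 N, or if a joint passes its speed limit or range.

## Working session

There is one attempt and no reset: what is moved stays moved. The work goes in short steps, each a Python script; the robot and the scene stay as the last script left them, time stands still between calls to the robot, and variables do not carry over. Pictures are saved under pics/ and viewed, about 12 in all and at most 16, crops included, and the job is handed in when it is done.

```bash
mkdir -p pics; python3 - <<'E'
from plant import r
import cv2,numpy as np
for n in("top","side"):
    p,d=r.read_camera(n); cv2.imwrite(f"pics/{n}0.png",p); np.savez(f"{n}0.npz",p=p,d=d)
    c=r.camera_params(n); print(n,{k:(np.round(v,4).tolist() if not isinstance(v,str) else v) for k,v in c.items()})
print(r.camera_params("wrist"), r.read_eef_rot().round(3) if hasattr(r.read_eef_rot(),'round') else r.read_eef_rot(), r.read_time_s())
E
```

```text
top {'camera_matrix': [[447.0791, 0.0, 323.9787], [0.0, 447.0791, 242.8949], [0.0, 0.0, 1.0]], 'cam_to_world': [[-0.0088, 0.9945, -0.104, 0.4972], [-1.0, -0.0087, 0.0013, 0.0079], [0.0004, 0.104, 0.9946, 0.817], [0.0, 0.0, 0.0, 1.0]]}
side {'camera_matrix': [[555.8729, 0.0, 319.9366], [0.0, 555.8729, 237.1736], [0.0, 0.0, 1.0]], 'cam_to_world': [[-0.9972, 0.0514, -0.0549, 0.5041], [-0.0748, -0.5934, 0.8014, 0.7656], [0.0086, 0.8033, 0.5956, 0.6032], [0.0, 0.0, 0.0, 1.0]]}
{'camera_matrix': array([[413.67349396,   0.        , 318.68744658],
       [  0.        , 413.67349396, 246.71379995],
       [  0.        ,   0.        ,   1.        ]]), 'T_tool_cam': array([[-2.39173599e-04, -9.57843705e-01, -2.87289715e-01,
        -7.23946295e-02],
       [-3.82227433e-04,  2.87289790e-01, -9.57843636e-01,
        -1.41362584e-01],
       [ 9.99999898e-01, -1.19280899e-04, -4.34826274e-04,
        -1.01092544e-03],
       [ 0.00000000e+00,  0.00000000e+00,  0.00000000e+00,
         1.00000000e+00]])} [[-0.941 -0.001  0.339]
 [-0.339  0.002 -0.941]
 [-0.    -1.    -0.002]] 0.1
```

View pics/top0.png

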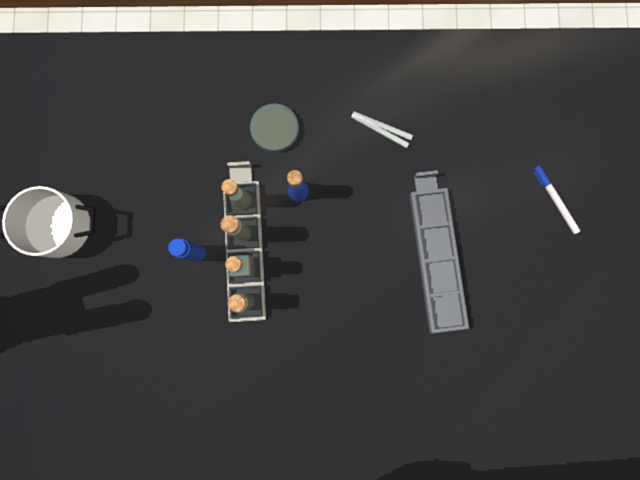

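View pics/side0.png

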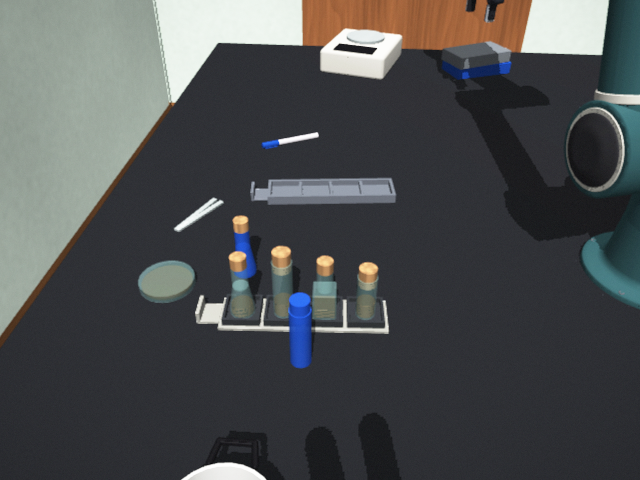

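The row from the old tongue reads flask, tall vial, square bottle, short vial (side view, columns 240, 282, 325 and 368). Both tongues point toward +x in the world frame. The blue flask is at (297,185) and the blue vial at (180,248) in the top view.

```bash
cat > h.py <<'E'
import numpy as np,cv2
def cloud(d,c,T):
    v,u=np.mgrid[:480,:640]; K=c
    P=np.stack([(u-K[0,2])*d/K[0,0],-(v-K[1,2])*d/K[1,1],-d],-1)
    return P@T[:3,:3].T+T[:3,3]
E
python3 - <<'E'
from plant import r
from h import *
c=r.camera_params("top");z=np.load("top0.npz");p,d=z['p'],z['d'];W=cloud(d,c['camera_matrix'],c['cam_to_world'])
b=W[...,2]; print("bench z",np.median(b[300:450,300:600]), )
for n,zr in(("old_rack",(0.002,0.03)),("new_rack",(0.003,0.03))):
    o=r.outline_of("top",n)
    for q in o[:2]: print(n,q['confidence'],q['bbox'])
    m=q=o[0]['mask']&(d>0)&(b>zr[0])&(b<zr[1])
    X=W[m]; R=cv2.minAreaRect((X[:,:2]*1000).astype(np.float32)); print(m.sum(),R,np.percentile(X[:,2],[5,50,95]))
for n in("flask","tall_vial","square_bottle","short_vial"):
    for q in r.outline_of("top",n):
        m=q['mask']&(d>0); X=W[m]
        if len(X)<5: continue
        t=X[:,2].max(); Y=X[X[:,2]>t-.006]; print(n,round(q['confidence'],2),q['bbox'],t.round(4),(Y[:,:2].max(0)/2+Y[:,:2].min(0)/2).round(4),p[m].mean(0).round())
h=cv2.cvtColor(p,cv2.COLOR_BGR2HSV); k=cv2.inRange(h,(5,90,120),(22,255,255)); N,L,S,C=cv2.connectedComponentsWithStats(k)
for i in range(1,N):
    if S[i,4]>40:
        X=W[(L==i)&(d>0)];t=np.percentile(X[:,2],90);Y=X[abs(X[:,2]-t)<.004];print("cork",C[i],S[i,4],t.round(4),(Y[:,:2].max(0)/2+Y[:,:2].min(0)/2).round(4))
k=cv2.inRange(h,(110,150,60),(125,255,255)); N,L,S,C=cv2.connectedComponentsWithStats(k)
for i in range(1,N):
    if S[i,4]>40:
        X=W[(L==i)&(d>0)]; print("blue",C[i],X.min(0).round(3),X.max(0).round(3))
cv2.imwrite("pics/crop.png",cv2.resize(p[140:350,150:490],None,fx=2.3,fy=2.3,interpolation=cv2.INTER_CUBIC))
E
```

```text
bench z 4.282621957946153e-05
old_rack 0.54 [219.8, 179.5, 251.3, 206.5]
100 ((661.1048583984375, 163.04293823242188), (33.62408447265625, 45.142982482910156), 9.699883460998535) [0.01026946 0.02110446 0.02900894]
new_rack 0.94 [408.5, 167.3, 468.2, 333.1]
new_rack 0.65 [224.3, 215.3, 262.0, 251.6]
5719 ((568.033935546875, -198.34161376953125), (287.83782958984375, 71.52114868164062), 6.535256862640381) [0.00408595 0.00695629 0.01921123]
flask 0.66 [222.5, 179.0, 252.6, 210.1] 0.118 [0.6638 0.1585] [ 93. 117. 133.]
flask 0.62 [287.0, 168.9, 308.4, 200.2] 0.1082 [0.6799 0.0556] [111.  98. 106.]
flask 0.37 [221.2, 219.3, 249.3, 239.8] 0.1279 [0.6022 0.1562] [ 95. 123. 147.]
tall_vial 0.92 [221.4, 220.1, 248.4, 240.7] 0.1279 [0.6022 0.1562] [ 95. 123. 149.]
tall_vial 0.59 [167.1, 242.0, 205.6, 259.4] 0.1171 [0.567  0.2404] [152.  78.  47.]
square_bottle 0.75 [223.9, 253.5, 252.1, 275.8] 0.1127 [0.5405 0.1517] [109. 134. 147.]
square_bottle 0.24 [222.8, 180.7, 253.3, 207.1] 0.118 [0.663  0.1592] [ 93. 117. 132.]
short_vial 0.73 [227.3, 293.5, 256.5, 311.3] 0.1013 [0.4788 0.149 ] [105. 139. 169.]
cork [294.11111111 177.11640212] 189 0.1061 [0.68   0.0548]
cork [228.67724868 186.40740741] 189 0.1163 [0.6638 0.1592]
cork [229.15019763 223.61264822] 253 0.1259 [0.6022 0.1561]
cork [232.8030303  263.54040404] 198 0.1113 [0.5405 0.1525]
cork [236.23045267 302.74074074] 243 0.0992 [0.4781 0.149 ]
blue [541.34254144 175.76243094] [ 0.685 -0.413 -0.002] [ 0.72  -0.383  0.016]
blue [298.37931034 192.28735632] [ 0.661  0.036 -0.002] [0.689 0.072 0.078]
blue [185.68576389 249.52083333] [ 0.552  0.225 -0.004] [0.581 0.289 0.117]
```

View pics/crop.png

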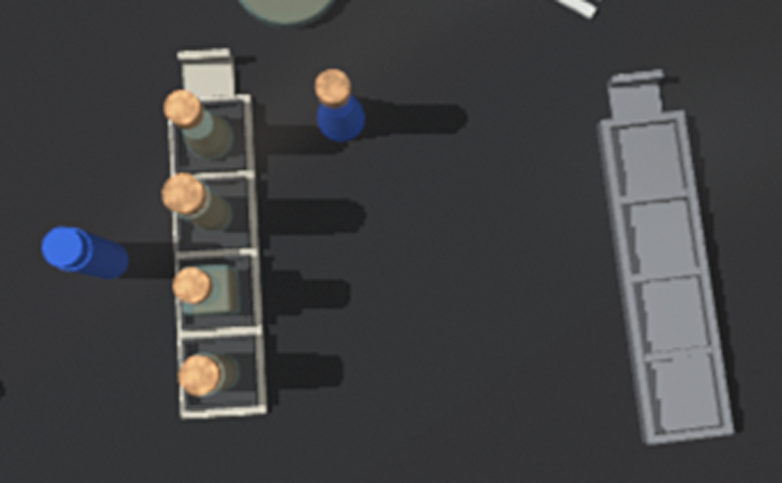

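Heights and spacing confirm the order. I'll check both racks from closer with the wrist camera.

```bash
cat >> h.py <<'E'
from plant import r
OLD=(0.5711,0.1541,3.15); NEW=(0.5506,-0.2003,6.53)
def pose(rack,x,y=0):
    a=np.radians(rack[2]);c,s=np.cos(a),np.sin(a)
    return np.array([rack[0]+c*x-s*y,rack[1]+s*x+c*y]),np.array([[-c,0,s],[-s,0,-c],[0,-1,0]])
def wcloud():
    R=np.array(r.read_eef_rot());t=np.array(r.read_position());p,d=r.read_camera("wrist");C=r.camera_params("wrist")
    T=np.eye(4);T[:3,:3]=R;T[:3,3]=t
    return p,d,cloud(d,C['camera_matrix'],T@C['T_tool_cam'])
E
cat > look.py <<'E'
from h import *
import sys
def rackpts(W,d,rk,zlo,zhi):
    a=np.radians(rk[2]);c,s=np.cos(a),np.sin(a);D=W[...,:2]-np.array(rk[:2])
    X=D@np.array([c,s]);Y=D@np.array([-s,c]); m=(d>0)&(abs(X)<.135)&(abs(Y)<.045)&(W[...,2]>zlo)&(W[...,2]<zhi)
    return X[m],Y[m]
for rk,n in((NEW,"new"),(OLD,"old")):
    xy,R=pose(rk,-.06); r.move_to([*xy,.31],R); p,d,W=wcloud(); cv2.imwrite(f"pics/w_{n}.png",p); np.savez(f"w_{n}.npz",p=p,W=W,d=d)
    if n=="new":
        X,Y=rackpts(W,d,rk,.013,.021)
        for lo in np.arange(-.13,.13,.04):
            k=(X>=lo)&(X<lo+.04)
            if k.sum()>20: print(lo.round(3),k.sum(),np.percentile(Y[k],[1,99]).round(4))
        print("x ext",np.percentile(X,[.3,99.7]).round(4)); print("hist",np.histogram(X[abs(Y)<.022],bins=np.arange(-.135,.14,.005)))
    else:
        h=cv2.cvtColor(p,cv2.COLOR_BGR2HSV); k=cv2.inRange(h,(5,90,120),(22,255,255)); N,L,S,C=cv2.connectedComponentsWithStats(k)
        for i in range(1,N):
            if S[i,4]>60:
                Z=W[(L==i)&(d>0)];t=np.percentile(Z[:,2],90);Y=Z[abs(Z[:,2]-t)<.004];print("cork",C[i].round(),S[i,4],t.round(4),(Y[:,:2].max(0)/2+Y[:,:2].min(0)/2).round(4))
print(r.read_time_s())
E
python3 look.py; python3 -c "
import cv2,numpy as np
cv2.imwrite('pics/w2.png',cv2.resize(np.hstack([cv2.imread('pics/w_new.png'),cv2.imread('pics/w_old.png')]),(800,300)))"
```

```text
-0.13 661 [-0.029   0.0364]
-0.09 734 [-0.0292  0.0364]
-0.05 476 [-0.0293  0.0365]
-0.01 824 [-0.0289  0.0364]
0.03 930 [-0.0291  0.0364]
0.07 605 [-0.0292  0.0365]
0.11 311 [-0.0286  0.036 ]
x ext [-0.1271  0.1213]
hist (array([  0,  80, 162,   0,   0,   0,   0,   0,   0,   0,   0,   0,   0,
        11, 195,  42,   0,   0,   0,   0,   0,   0,   0,   0,   0,   0,
       172,  88,   0,   0,   0,   0,   0,   0,   0,   0,   0,   0,  85,
       223,   0,   0,   0,   0,   0,   0,   0,   0,   0,   0,   4, 108,
         0,   0]), array([-1.35000000e-01, -1.30000000e-01, -1.25000000e-01, -1.20000000e-01,
       -1.15000000e-01, -1.10000000e-01, -1.05000000e-01, -1.00000000e-01,
       -9.50000000e-02, -9.00000000e-02, -8.50000000e-02, -8.00000000e-02,
       -7.50000000e-02, -7.00000000e-02, -6.50000000e-02, -6.00000000e-02,
       -5.50000000e-02, -5.00000000e-02, -4.50000000e-02, -4.00000000e-02,
       -3.50000000e-02, -3.00000000e-02, -2.50000000e-02, -2.00000000e-02,
       -1.50000000e-02, -1.00000000e-02, -5.00000000e-03,  1.11022302e-16,
        5.00000000e-03,  1.00000000e-02,  1.50000000e-02,  2.00000000e-02,
        2.50000000e-02,  3.00000000e-02,  3.50000000e-02,  4.00000000e-02,
        4.50000000e-02,  5.00000000e-02,  5.50000000e-02,  6.00000000e-02,
        6.50000000e-02,  7.00000000e-02,  7.50000000e-02,  8.00000000e-02,
        8.50000000e-02,  9.00000000e-02,  9.50000000e-02,  1.00000000e-01,
        1.05000000e-01,  1.10000000e-01,  1.15000000e-01,  1.20000000e-01,
        1.25000000e-01,  1.30000000e-01,  1.35000000e-01]))
cork [447.  13.] 154 0.1013 [0.6704 0.0587]
cork [315.  27.] 117 0.1111 [0.6543 0.1607]
cork [317. 232.] 79 0.095 [0.4874 0.1514]
3.6833
```

View pics/w2.png

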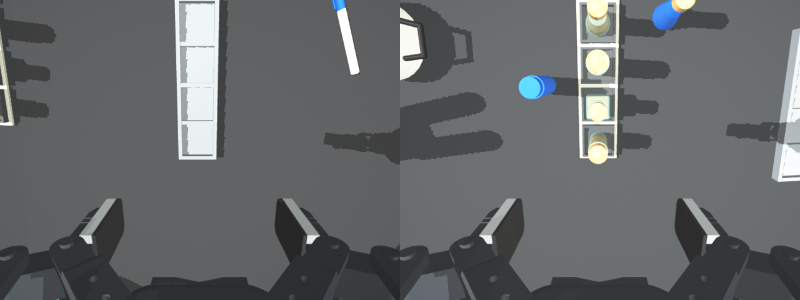

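```bash
python3 - <<'E'
from h import *
c=r.camera_params("top");z=np.load("top0.npz");d=z['d'];W=cloud(d,c['camera_matrix'],c['cam_to_world'])
for nm,W,d in(("top",W,d),("wrist",np.load("w_new.npz")['W'],np.load("w_new.npz")['d'])):
    for rk,zz in((NEW,(.014,.022)),):
        a=np.radians(rk[2]);D=W[...,:2]-np.array(rk[:2]);X=D@[np.cos(a),np.sin(a)];Y=D@[-np.sin(a),np.cos(a)]
        m=(d>0)&(abs(X)<.13)&(abs(Y)<.05)&(W[...,2]>zz[0])&(W[...,2]<zz[1])
        print(nm,np.percentile(Y[m],[.5,99.5]),np.percentile(X[m],[.5,99.5]))
Z=np.load("w_old.npz");W,d=Z['W'],Z['d']
# pooled cork tops and rest rims in old-rack coordinates
c=r.camera_params("top");Wt=cloud(z['d'],c['camera_matrix'],c['cam_to_world'])
a=np.radians(OLD[2])
for nm,W,d in(("wrist",W,d),("top",Wt,z['d'])):
    D=W[...,:2]-np.array(OLD[:2]);X=D@[np.cos(a),np.sin(a)];Y=D@[-np.sin(a),np.cos(a)]
    for x0,t in((.093,.115),(.031,.125),(-.031,.110),(-.093,.098)):
        m=(d>0)&(abs(X-x0)<.025)&(abs(Y)<.03)&(abs(W[...,2]-t)<.006)
        if m.sum()>10: print(nm,x0,m.sum(),[((np.percentile(q[m],1)+np.percentile(q[m],99))/2).round(4) for q in(X,Y)],np.median(W[m][:,2]).round(4))
    m=(d>0)&(abs(X)<.125)&(abs(Y)<.05)&(W[...,2]>.012)&(W[...,2]<.02); print("rims",np.percentile(Y[m],[1,99]))
E
```

```text
top [-0.0311465   0.03549873] [-0.12605549  0.12701599]
wrist [-0.02925826  0.0365221 ] [-0.12697382  0.12124772]
wrist 0.093 797 [np.float64(0.0887), np.float64(0.0019)] 0.1137
wrist 0.031 1082 [np.float64(0.0299), np.float64(0.0019)] 0.1237
wrist -0.031 677 [np.float64(-0.0321), np.float64(0.002)] 0.1087
wrist -0.093 715 [np.float64(-0.0938), np.float64(0.002)] 0.0967
rims [-0.02590166  0.02986508]
top 0.093 188 [np.float64(0.0929), np.float64(0.0)] 0.1145
top 0.031 246 [np.float64(0.0306), np.float64(0.0003)] 0.1247
top -0.031 191 [np.float64(-0.0307), np.float64(0.0)] 0.1096
top -0.093 235 [np.float64(-0.0927), np.float64(0.0002)] 0.0975
rims [-0.0277671   0.02827518]
```

Top and wrist views agree to about 2 mm. I'll average them and move the flask first.

```bash
cat >> h.py <<'E'
def shift(k,x,y): xy,_=pose(k,x,y); return (*xy,k[2])
OLD=shift(OLD,-.0004,.001); NEW=shift(NEW,0,.0028)
def transfer(xo,xn,grip,squeeze=30):
    g=grip-.019-.002            # TCP height above vessel underside (pads a little retracted when not fully shut)
    xy,R=pose(OLD,xo); r.move_to([*xy,.20],R); r.move_l([*xy,.010+g],v=.15); f0=np.array(r.read_wrist_force())
    r.clamp(squeeze); w=r.read_grip_width(); print("width mm",round(w*85,1),"force",f0.round(1))
    r.move_l([*xy,.010+g+.14],v=.15); print("lifted",round(r.read_grip_width()*85,1))
    xn2,Rn=pose(NEW,xn); r.move_to([*xn2,.006+g+.13],Rn); r.move_l([*xn2,.006+g+.012],v=.15)
    r.wait(.2); f0=np.array(r.read_wrist_force()); z=.006+g+.004; r.move_l([*xn2,z],v=.04)
    while z>.006+g-.005:
        df=np.array(r.read_wrist_force())-f0
        if df[2]>2: break
        z-=.001; r.move_l([*xn2,z],v=.02)
    print("contact at",round((z-.006-g)*1000,1),"mm df",df.round(2))
    r.open_gripper(); r.move_l([*xn2,z+.14],v=.15); print("t",r.read_time_s())
E
python3 - <<'E'
from h import *
transfer(.093,-.093,.080)
p,d=r.read_camera("side"); cv2.imwrite("pics/s1.png",p); p,d=r.read_camera("wrist"); cv2.imwrite("pics/w1.png",p)
cv2.imwrite('pics/c1.png',cv2.resize(np.hstack([cv2.imread('pics/s1.png'),cv2.imread('pics/w1.png')]),(800,300)))
E
```

```text
width mm 23.1 force [0.4 0.3 0.1]
lifted 23.0
contact at 0.0 mm df [-0.28  0.58  3.32]
t 12.9
```

View pics/c1.png

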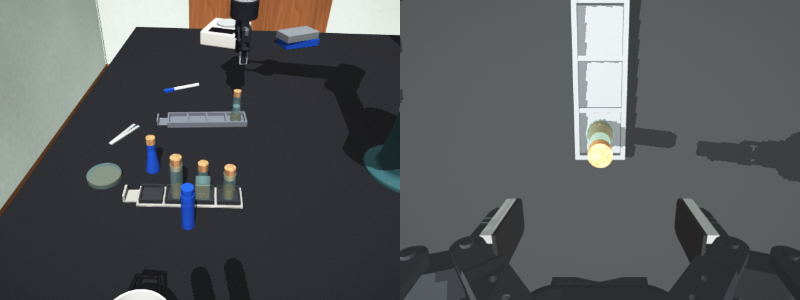

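The flask stands upright in the cell farthest from the new tongue (side view, about (237,105)). I'll move the next three, stopping if a grip is missed.

```bash
sed -i 's/print("lifted",round(r.read_grip_width()\*85,1))/w=r.read_grip_width()*85; print("lifted",round(w,1)); assert w>18/' h.py; python3 - <<'E'
from h import *
for a in((.031,-.031,.080),(-.031,.031,.076),(-.093,.093,.058)): transfer(*a)
xy,R=pose(NEW,-.06); r.move_to([*xy,.31],R)
p,d,W=wcloud(); p2,d2=r.read_camera("side"); cv2.imwrite("pics/c2.png",cv2.resize(np.hstack([p2,p]),(800,300))); 
p3,d3=r.read_camera("side")
xy,R=pose(NEW,-.06); 
a=np.radians(NEW[2]);D=W[...,:2]-np.array(NEW[:2]);X=D@[np.cos(a),np.sin(a)];Y=D@[-np.sin(a),np.cos(a)]
for x0,t in((-.093,.111),(-.031,.121),(.031,.106),(.093,.094)):
    m=(d>0)&(abs(X-x0)<.028)&(abs(Y)<.03)&(abs(W[...,2]-t)<.006)
    print(x0,m.sum(),[((np.percentile(q[m],1)+np.percentile(q[m],99))/2).round(4) for q in(X,Y)] if m.sum()>10 else "",np.median(W[m][:,2]).round(4))
cv2.imwrite("pics/c3.png",cv2.resize(p2[100:350,150:450],None,fx=2.4,fy=2.4))
print(r.read_time_s())
E
```

```text
width mm 29.1 force [0.4 0.4 0.3]
lifted 28.9
contact at 0.0 mm df [-0.73  1.61  3.26]
t 22.6417
width mm 23.0 force [ 1.2 -0.2  0.2]
lifted 22.9
contact at -0.0 mm df [ 0.48 -0.2   3.36]
t 32.2
width mm 29.1 force [0.8 0.4 0.1]
lifted 29.0
contact at -0.0 mm df [-1.34  0.58  2.74]
t 41.9083
-0.093 606 [np.float64(-0.0932), np.float64(0.0008)] 0.1097
-0.031 910 [np.float64(-0.0316), np.float64(0.0008)] 0.1197
0.031 769 [np.float64(0.0306), np.float64(0.0008)] 0.1047
0.093 1022 [np.float64(0.0907), np.float64(0.0008)] 0.0927
42.875
```

View pics/c2.png

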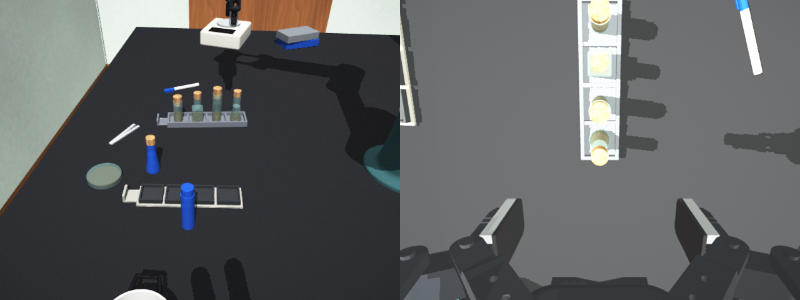

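View pics/c3.png

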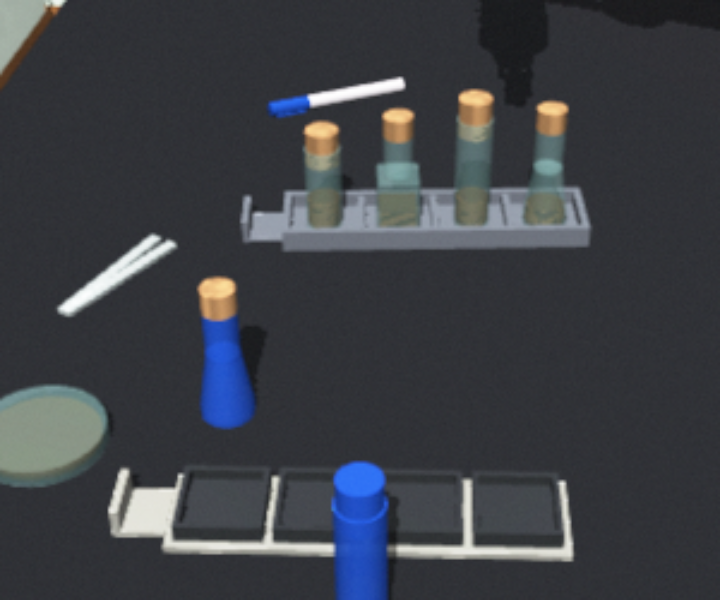

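All four stand upright in the new rack. From the new tongue (crop columns 322, 398, 474 and 550) they are short vial, square bottle, tall vial, flask. The old rests are empty and the blue look-alikes haven't moved, so I'll hand the job in.

```bash
python3 -c "
from plant import r
print(r.finish_job())"
```

```text
the job is handed in; nothing more can be done
None
```

All four vessels are in the aluminium rack in reverse order, and the job was handed in at about 43 s of robot time. Counted from the new tongue, they stand short vial, square bottle, tall vial, flask.

- **Set-down:** I lowered each vessel until it touched the cell floor (about 3 N), then released it.
- **Final check:** The last side and wrist views show all four upright and released. The wrist view puts them within about 2.5 mm of their cell centres, at the expected heights. The old rests are empty and the blue look-alikes are where they were.
- **Disagreement:** The top and wrist cameras differed by about 2 mm across the racks. I averaged the two, which is well inside the cells' clearance. No check failed.

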